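Rock the heavy stock tub to pour the ornaments into the display tray

ROBOT

A 6-joint arm with a two-finger parallel gripper is mounted at the origin on a cart in front of the work surface, level with it; the furniture and walls round the work are solid. World frame = base frame: x ahead of the robot, y to its left, z up, the work surface at z = 0. Lengths are in mm, angles in degrees, forces in N, time in s.
With the tool pointing down it reaches from about 300 to 850 mm from the base axis. Payload 4.2 kg.
Tool frame: the origin (TCP) lies midway between the tips of the shut fingers; the grasp point (between the pads) lies env.hold_point_z behind it (env.hold_point_z is the distance from the TCP to the grasp point, in mm); z points along the fingers, y is the line along which they close (so a half turn about z gives the same grasp; the last joint's range is limited). The gripper opens to 91 mm and grips with 3 to 60 N. Pads are 32 mm wide; open, the fingers measure 118 mm over their backs; the gripper's body (76 mm by 178 mm) begins 60 mm behind the grasp point.
Start: joints at [-70.359, 18.312, 89.639, -0, 72.044, -1.146], TCP at [204.068, -537.587, 213.976] pointing down, gripper open.
Joint ranges: [-177.97, 177.97], [-48.28, 115.42], [12.27, 149.76], [-77.06, 257.06], [2.81, 150.46], [-146.56, 146.56]. Speed limits (degrees/s): [147.25, 147.25, 180, 180, 180, 180].

INTERFACE

Orientations are given as [roll, pitch, yaw] about the fixed x, y, z axes, in that order (R = Rz(yaw) Ry(pitch) Rx(roll)).
In Python, from workcell import env, viewer, spotter gives the robot as it stands.
- The arm moves only by the tool apply_moves, never from a script. Its arguments are lists of equal length, an entry for each row: "delta_pos": the shift along the world's x, y, z normalised to -1 to 1, where 1 is 120 mm, a list of three; "rot": the turn, a rotation vector about the world's x, y, z normalised to -1 to 1, where 1 is 1.5 rad, a list of three; "hand": the opening, from 0 (shut) to 1 (fully open). A call has 1 to 10 rows; each row is the pose to reach, as a shift and turn from the pose commanded when the call began; what a row does not reach only later rows make up. A row lasts 1/12 s, in which the tool goes at most 41.7 mm and 7.16 degrees, less where a joint would pass 70% of its speed; a pose out of reach is approached as far as the arm can. A call with a number of a shift or a turn outside -1 to 1 is refused whole. A call with a gripper value outside its range is refused whole. The fingers move at their own pace and stop on an object; "newtons" is the grip in N (left out, the last holds). Time passes only in rows, so rows that repeat a pose let the fingers close. It gives the time, the measured TCP pose, the force, the opening and the grip force at its end, in the units of the state.
- env.state(): the state, without advancing time (a new reading comes with each control period).
- viewer.grab_frame(name): name is "side" or "top" or "wrist"; returns a dict with "pixels" (480x640x3 uint8, red, green, blue), "camera_matrix" (3x3 intrinsics, pixels), "R" (3x3) and "t" (3): a world point X has camera coordinates R X + t; the wrist camera has in their place "mount" (4x4, takes a point from camera to tool coordinates, whose origin is the TCP and whose axes are the flange's). Camera axes: x right, y down, z forward; pixel columns grow to the right and rows downward; lengths in mm; the calibration is good to about 2 mm. A picture is of the moment at which its call begins: read the wrist's pose just before it. There is no depth.
- env.job_done(): hands the job in; it is judged then, once.
Trained networks look in a picture, given as the dict that the camera call returned (one of the last four; its "shot" number tells which), for a name from the list of things; names that differ only in an ending like _2 or _b are one class to them, and where a whole thing is asked for, a point or a joint stands for the part that bears it (a point fixed in the world has none). Each returns a list of dicts, best first, with "score" (0 to 1); they miss things now and then, are a little off and sometimes report something else, mostly with a low value. They report only what shows in the picture. A call takes as long as a camera call. They do not tell look-alikes from the thing itself.
- spotter.trace(picture, query): "mask" (480x640 bool, what is visible of it) and "box" ([centre column, centre row, width, height] in pixels, round what is visible of it).
- spotter.landmark_of(picture, query): "position" ([column, row] in pixels: a listed point, or the origin of a listed thing).
The state is a dict: "time_s": time; "qpos": joint angles; "qvel": joint speeds; "effort": joint torques, N m; "ee_pos": TCP position; "ee_rot": TCP orientation; "force": force on the tool from outside, world axes, zero at the start; "torque": the same for the moment, N m; "gripper_width": finger opening in mm; "gripper_force": force on a finger pad.
Only numpy, scipy, OpenCV 4.12 (cv2) and the standard library are available. Lean on these libraries where they do the work, as an engineer would, in place of code of your own. Each camera call takes 0.05 s, during which the arm holds its last target. There are 200 camera calls.

TASK

Restock the beech display tray: the green steel stock tub is too heavy to lift, so slide the tray under its pouring lip, take the tub by its bar handle and rock it forward on its front bottom edge until all three spotted ceramic balls have rolled out into the tray. Then ease the tub back down, without letting it drop, so that it stands flat again where it stood (within about 5 cm), and let go. Never lift the tub clear of the worktop or let it topple over, and leave the cups round about standing where they are.

Things in the scene. Friction and masses are not known exactly. Their poses are not given: they have to be found in the camera images.
- tub: heavy (about 2 kg) loose dark-green steel tub, dark cast sole, 120 x 120 mm, rim 180 mm high. Origin: centre of its underside; z up; -x its front (pouring side), +x its back (handle side). Walls 6 mm. Its inner floor slopes up 30 degrees from the back wall (70 mm high there) to the front lip. Centre of mass near x = 0, 33 mm up: past some 60 degrees it topples forward unless held
- tub_handle (a point): middle of the bar handle on the tub's back, at (100, 0, 185) mm in the tub's frame: a round dark bar 12 mm thick, 90 mm long, parallel to the tub's y, 34 mm clear of the back wall and just above the rim; can be pinched from above (closing along the tub's x) and turns between the pads as the tub rocks
- tub_lip (a point): middle of the pouring lip's edge, at (-85, 0, 150) mm in the tub's frame, cheeks 34 mm high beside it. With the tub tilted forward 45 / 55 / 60 degrees the lip is 124 / 137 / 142 mm ahead of the toe and 88 / 66 / 53 mm high. The balls start to roll out at 31 to 45 degrees of tilt
- tub_toe (a point): middle of the tub's front bottom edge, the line it rocks on, at (-60, 0, 0) mm in its frame. The tray fits under the lip with its near end wall 70 to 95 mm ahead of this edge and its length along the pouring direction
- tray: loose open beech tray with a cork lining, 170 (x) x 140 (y) x 42 mm high, walls 8 mm, floor 8 mm, 0.4 kg, on the worktop. Origin: centre of its underside; x along its length, z up. Its walls can be pinched from above to slide it
- ball_a_center (a point): centre of a white ceramic ball with black spots, 46 mm across, that rolls freely, at first in the tub, its +y side
- ball_b_center (a point): centre of a second such ball, at first in the tub, its -y side
- ball_c_center (a point): centre of a third such ball, at first in the tub, in front of the other two
- ball_a: the same first ball (origin 21.5 mm from its centre, turns with it)
- ball_b: the same second ball (origin 21.5 mm from its centre)
- ball_c: the same third ball (origin 21.5 mm from its centre)
- cup_right: loose grey and rust cup without handle, 43 mm wide, 51 mm high, a bystander at the right; origin centre of its underside
- tumbler_back: loose small teal tumbler, 58 mm wide, 55 mm high, a bystander behind the tub; origin centre of its underside
- mug_front: loose blue handleless cup, 71 mm wide, 63 mm high, a bystander at the right; origin centre of its underside
- bowl_white: fixed white bowl about 105 mm wide and 41 mm high, a bystander; origin centre of its underside
- bowl_dgreen: fixed small dark-green bowl about 71 mm wide and 33 mm high, a bystander behind the tub's handle side; origin centre of its underside. (The step to the window display, 55 mm high, begins at x = 0.633.)
There are look-alikes about, which are no part of the job. What is shaped like the ball_a but purple is not meant.

How it is judged (in metres and radians):
On the way:
1. the tub is rocked forward by more than 0.5 rad (about 29 degrees) with its front bottom edge still on the worktop (angle between tub's own z axis and vertical above 0.5 rad and height (world z) of tub_toe below 0.012 m), for 0.2 s.
At the end, for the whole second after the job is handed in: All three balls at rest inside the tray, less than 45 mm above its underside; tray flat on the worktop; tub standing flat on the worktop (tilt under 0.05 rad, underside within 6 mm), at rest, within 60 mm of where it stood (x of ball_a_center in the frame of tray between -0.08 and 0.08 m and y of ball_a_center in the frame of tray between -0.065 and 0.065 m and z of each of ball_a_center, ball_b_center, ball_c_center in the frame of tray below 0.045 m and linear speed of each of ball_a, ball_b, ball_c below 0.05 m/s and x of ball_b_center in the frame of tray between -0.08 and 0.08 m and y of ball_b_center in the frame of tray between -0.065 and 0.065 m and x of ball_c_center in the frame of tray between -0.08 and 0.08 m and y of ball_c_center in the frame of tray between -0.065 and 0.065 m and angle between each of tub, tray's own z axis and vertical below 0.05 rad and height (world z) of each of tub, tub_toe, tray below 0.006 m and distance of tub from where it was at the start of the episode below 0.06 m and linear speed of each of tub, tray below 0.02 m/s); the robot touches nothing.
It fails at once if the tub's front bottom edge is lifted more than 20 mm off the worktop (height (world z) of tub_toe above 0.02 m).
It fails at once if the tub topples or is dropped (turns faster than 3 rad/s) (angular speed of tub above 3 rad/s).
It fails at once if the tub is laid over on its front (tilt more than 1.3 rad) (angle between tub's own z axis and vertical above 1.3 rad).
It fails at once if one of the three loose cups round about is moved more than 25 mm or knocked over (distance of any of cup_right, tumbler_back, mug_front from where it was at the start of the episode above 0.025 m or angle between any of cup_right, tumbler_back, mug_front's own z axis and vertical above 0.4 rad).
It also fails if it takes over 64 s, if anything falls off the work surface, if the arm or the gripper's body presses on something with over 40 N, if the wrist force passes 120 N, or if a joint passes its speed limit or range.

## Working session

There is one attempt and no reset: what is moved stays moved. The work goes in short steps, Python scripts to look and compute and a tool call to move; the robot and the scene stay as the last step left them, time stands still between calls to the robot, and variables do not carry over. Pictures are saved under pics/ and viewed, at most 10 in all, crops included, and the job is handed in when it is done.

Besides the shell and the picture viewer there is one more tool, called as name(argument=value, ...), one argument or row to a line, values as JSON. apply_moves: Moves the arm, as the interface text tells. Its arguments: {"type":"object","properties":{"delta_pos":{"type":"array"},"rot":{"type":"array"},"hand":{"type":"array"},"newtons":{"type":"number"}},"required":["delta_pos","rot","hand"]}

```bash
mkdir -p pics
cat > h.py <<'E'
import numpy as np, cv2
from workcell import env, viewer, spotter
def pix(P,f):
    c=f["R"]@np.asarray(P,float)+f["t"]; p=f["camera_matrix"]@c; return p[:2]/p[2]
def ray(uv,f):
    R=np.array(f["R"]);o=-R.T@np.array(f["t"]);d=R.T@np.linalg.inv(f["camera_matrix"])@np.array([uv[0],uv[1],1.]);return o,d/np.linalg.norm(d)
def onz(uv,f,z):
    o,d=ray(uv,f);return o+d*(z-o[2])/d[2]
def tri(a,fa,b,fb):
    o1,d1=ray(a,fa);o2,d2=ray(b,fb);s=np.linalg.lstsq(np.c_[d1,-d2],o2-o1,rcond=None)[0]
    p,q=o1+s[0]*d1,o2+s[1]*d2;return (p+q)/2,np.linalg.norm(p-q)
def save(f,n): cv2.imwrite(f"pics/{n}.png",f["pixels"][:,:,::-1])
E
python3 - <<'E'
from h import *
np.set_printoptions(precision=1,suppress=True)
s=viewer.grab_frame("side");t=viewer.grab_frame("top")
save(s,"s0");save(t,"t0")
print(env.hold_point_z)
for n in "tub tub_handle tub_lip tub_toe tray ball_a_center cup_right tumbler_back mug_front bowl_white bowl_dgreen".split():
    a=spotter.landmark_of(s,n);b=spotter.landmark_of(t,n)
    print(n,[(np.round(x["position"]),round(x["score"],2)) for x in a[:4]],[(np.round(x["position"]),round(x["score"],2)) for x in b[:4]])
    if a and b: print("   ",*tri(a[0]["position"],s,b[0]["position"],t), onz(b[0]["position"],t,0))
for f in (s,t): print(-np.array(f["R"]).T@f["t"])
E
```

```text
18.8
tub [(array([310., 319.]), 0.85)] [(array([258., 223.]), 0.87)]
    [ 525.6 -105.8    4.9] 3.1685196138207536 [ 524.9 -105.1    0. ]
tub_handle [(array([303., 271.]), 0.87), (array([289., 237.]), 0.72)] [(array([193., 203.]), 0.98)]
    [532.2  -5.3 185.5] 9.608056803238128 [568.5  35.6  -0. ]
tub_lip [(array([311., 243.]), 0.57)] [(array([296., 208.]), 0.98)]
    [ 524.  -193.1  151.7] 4.906066284211375 [ 559.  -186.6    0. ]
tub_toe [] []
tray [(array([350., 266.]), 0.94), (array([359., 237.]), 0.19)] [(array([259., 213.]), 0.18)]
    [ 478.2 -115.3  143. ] 79.85966272545058 [ 547.5 -107.     0. ]
ball_a_center [(array([373., 291.]), 0.63)] [(array([234., 228.]), 0.9), (array([296., 292.]), 0.61)]
    [445.6 -61.3 117.7] 98.62208479141601 [515.3 -54.9   0. ]
cup_right [(array([291., 236.]), 0.55)] [(array([462., 194.]), 0.77)]
    [ 586.4 -542.8    4.5] 7.704732815372129 [ 591.5 -544.4    0. ]
tumbler_back [(array([287., 380.]), 0.73)] [(array([176., 200.]), 0.85)]
    [573.8  74.9  -0.6] 3.972954804555978 [575.7  74.7   0. ]
mug_front [(array([308., 318.]), 0.74), (array([361., 233.]), 0.59), (array([351., 264.]), 0.2)] [(array([238., 229.]), 0.41)]
    [518.6 -68.8  31.4] 24.37919859434507 [511.8 -63.4   0. ]
bowl_white [] [(array([174., 205.]), 0.44)]
bowl_dgreen [] []
[519.5 695.7 588.2]
[ 287.5 -242.4 1265.6]
```

View pics/s0.png

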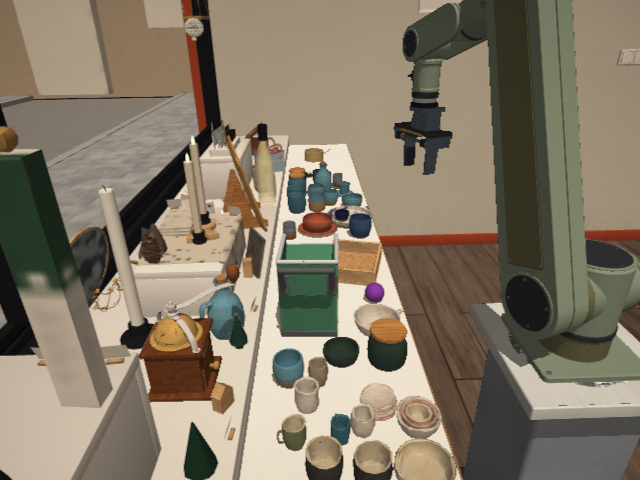

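View pics/t0.png

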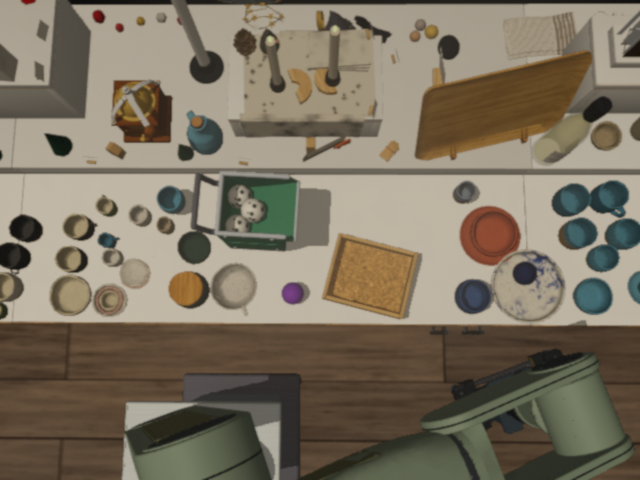

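Side view: tub at (308,300), its lip turned away from the camera, and tray at (360,260). Top view:

| Thing | Pixel | Note |
|---|---|---|
| Tub | (250,210) | handle at (200,203), balls inside |
| Tray | (370,276) | |
| Tumbler_back | (171,200) | |
| Bowl_dgreen | (194,247) | |
| Bowl_white | (234,287) | |
| Cup_right | (465,190) | |
| Mug_front | (473,296) | |

Things that could be mistaken for what I want:
- **Balls:** the purple ball at (292,293) is not wanted. The spotted ones at (240,195), (254,210) and (238,226) are.
- **Tub:** the dark-green canister/bowl at side (388,345) and (341,351) are not the tub.
- **Tray:** the wooden board at (500,100) is not the tray, and the cork tray at (370,276) is.

Run:
```python
from h import *
np.set_printoptions(precision=1,suppress=True)
t=viewer.grab_frame("top");p=t["pixels"]
c=cv2.resize(p[160:330,160:430],None,fx=2.9,fy=2.9,interpolation=cv2.INTER_CUBIC);cv2.imwrite("pics/c1.png",c[:,:,::-1])
for q,z in (("tray",42),("tub",180)):
    r=spotter.trace(t,q)
    for k in r[:3]: print(q,k["score"],k["box"])
hsv=cv2.cvtColor(p,cv2.COLOR_RGB2HSV)
m=np.zeros(p.shape[:2],np.uint8);m[225:325,310:430]=(hsv[225:325,310:430,1]>70)
n,l,st,ce=cv2.connectedComponentsWithStats(m);k=1+np.argmax(st[1:,4]);ct=cv2.findContours((l==k).astype(np.uint8),0,2)[0][0][:,0,:]
w=np.array([onz(x,t,42)[:2] for x in ct],np.float32)
print("tray",st[k],cv2.minAreaRect(w)); print(cv2.boxPoints(cv2.minAreaRect(w)))
```

```text
tray 0.91 [368.9, 277.1, 92.8, 84.5]
tray 0.62 [246.2, 211.3, 110.1, 80.8]
tub 0.65 [244.3, 210.2, 112.4, 80.5]
tray [ 322  233   97   86 5709] ((409.81781005859375, -342.53680419921875), (170.30404663085938, 141.31072998046875), 75.51952362060547)
[[ 320.1 -407.3]
 [ 456.9 -442.7]
 [ 499.5 -277.8]
 [ 362.7 -242.4]]
```

View pics/c1.png

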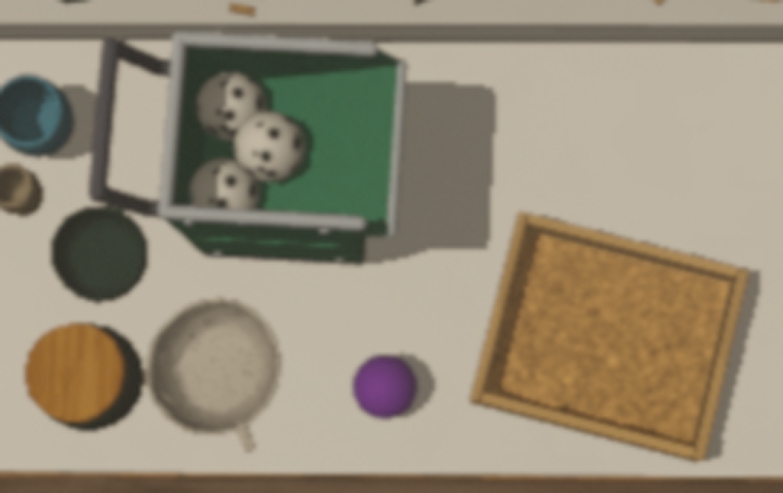

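The crop shows the cork tray with corners (520,213), (747,270), (700,458) and (473,402). The tub has rim back corners at (176,36) and (162,213), lip edge from (403,62) to (391,233), and handle bar from (110,42) to (97,193). The purple ball is at (386,386). Next, the tub pose.

Run:
```python
from h import *
np.set_printoptions(precision=1,suppress=True)
t=viewer.grab_frame("top");
g=lambda x,y,z: onz(((x+.5)/2.9+160-.5,(y+.5)/2.9+160-.5),t,z)
P={k:g(*v) for k,v in dict(b1=(174,34,180),b2=(160,214,180),l1=(405,62,150),l2=(389,233,150),h1=(110,42,185),h2=(97,193,185)).items()}
for k,v in P.items(): print(k,v)
from scipy.optimize import least_squares
M=dict(b1=(60,-60),b2=(60,60),l1=(-85,-60),l2=(-85,60),h1=(100,-45),h2=(100,45))
def r(q):
    c,s=np.cos(q[2]),np.sin(q[2]);return np.concatenate([np.array([[c,-s],[s,c]])@M[k]+q[:2]-P[k][:2] for k in M])
# image top = +x world; test both chiralities
o=least_squares(r,[526,-106,1.5]);print(o.x,np.degrees(o.x[2]),r(o.x))
q=o.x;c,s=np.cos(q[2]),np.sin(q[2]);R=np.array([[c,-s],[s,c]])
for n,v in dict(handle=(100,0),toe=(-60,0),tray=(-60-82-85,0)).items(): print(n,R@v+q[:2])
for n,v in dict(purple=(386,386,20),bw=(214,366,41),bd=(100,254,33),tumb=(33,115,55)).items(): print(n,g(*v))
print(env.state()["ee_rot"])
s=viewer.grab_frame("side");
print(tri(spotter.landmark_of(t,"tub_handle")[0]["position"],t,spotter.landmark_of(s,"tub_handle")[0]["position"],s))
```

```text
b1 [590.  -51.2 180. ]
b2 [472.  -45.9 180. ]
l1 [ 579.6 -199.6  150. ]
l2 [ 465.1 -190.3  150. ]
h1 [583.2 -11.  185. ]
h2 [484.5  -6.3 185. ]
[ 527.6 -109.     1.5] 86.54455959740058 [ 1.1 -1.5 -0.7  0.4  2.7  2.2 -2.6  0.1 -4.7 -0.9  4.2 -0.2]
handle [533.6  -9.2]
toe [ 524.  -168.9]
tray [ 513.9 -335.6]
purple [ 374.7 -183.4   20. ]
bw [386.7 -62.5  41. ]
bd [467.6  23.1  33. ]
tumb [564.8  70.2  55. ]
[180.   -0.   20.8]
(array([537.4,  -5.8, 183.6]), np.float64(4.067847784742212))
```

apply_moves(
  delta_pos=[
    [0.59,0.88,-0.33],
    [0.59,0.88,-0.33],
    [0.59,0.88,-0.33],
    [0.59,0.88,-0.33],
    [0.59,0.88,-0.33],
    [0.59,0.88,-0.33],
    [0.59,0.88,-0.33],
    [0.59,0.88,-0.33],
    [0.59,0.88,-0.33],
  ],
  rot=[
    [0,0,0.636],
    [0,0,0.636],
    [0,0,0.636],
    [0,0,0.636],
    [0,0,0.636],
    [0,0,0.636],
    [0,0,0.636],
    [0,0,0.636],
    [0,0,0.636],
  ],
  hand=[0.45,0.45,0.45,0.45,0.45,0.45,0.45,0.45,0.45],
)

```text
time_s: 2.3
ee_pos: [275.0, -431.9, 174.4]
ee_rot: [180.0, 0.0, 75.5]
force: [0.5, -0.3, -0.3]
gripper_width: 40.9
gripper_force: 0.0
```

apply_moves(
  delta_pos=[
    [0.2,0.3,-0.2],
    [0.4,0.6,-0.4],
    [0.593,0.883,-0.62],
    [0.593,0.883,-0.62],
    [0.593,0.883,-0.62],
    [0.593,0.883,-0.62],
  ],
  rot=[
    [0,0,0],
    [0,0,0],
    [0,0,0],
    [0,0,0],
    [0,0,0],
    [0,0,0],
  ],
  hand=[0.45,0.45,0.45,0.45,0.45,0.45],
)

```text
time_s: 2.8
ee_pos: [346.2, -325.5, 99.7]
ee_rot: [-179.9, -0.0, 75.5]
force: [0.6, -0.3, 0.3]
gripper_width: 41.1
gripper_force: 0.0
```

apply_moves(
  delta_pos=[
    [0,0,-0.2],
    [0,0,-0.4],
    [0,0,-0.55],
    [0,0,-0.65],
    [0,0,-0.69],
    [0,0,-0.69],
    [0,0,-0.69],
    [0,0,-0.69],
    [0,0,-0.69],
    [0,0,-0.69],
  ],
  rot=[
    [0,0,0],
    [0,0,0],
    [0,0,0],
    [0,0,0],
    [0,0,0],
    [0,0,0],
    [0,0,0],
    [0,0,0],
    [0,0,0],
    [0,0,0],
  ],
  hand=[0.45,0.45,0.45,0.45,0.45,0.45,0,0,0,0],
  newtons=35,
)

```text
time_s: 3.63
ee_pos: [346.4, -326.6, 18.0]
ee_rot: [179.9, 0.1, 75.4]
force: [0.5, -0.9, -0.2]
gripper_width: 16.9
gripper_force: 0.0
```

apply_moves(
  delta_pos=[
    [0,0,0],
    [0,0,0],
    [0,0,0],
  ],
  rot=[
    [0,0,0],
    [0,0,0],
    [0,0,0],
  ],
  hand=[0,0,0],
)

```text
time_s: 3.88
ee_pos: [346.4, -326.3, 17.7]
ee_rot: [179.9, 0.0, 75.5]
force: [1.2, 1.3, 4.2]
gripper_width: 8.2
gripper_force: 35.0
```

apply_moves(
  delta_pos=[
    [0.06,0,0],
    [0.16,-0.01,0],
    [0.28,-0.02,0],
    [0.4,-0.02,0],
    [0.52,-0.03,0],
    [0.64,-0.04,0],
    [0.74,-0.04,0],
    [0.81,-0.05,0],
    [0.85,-0.05,0],
    [0.85,-0.05,0],
  ],
  rot=[
    [0,0,0.01],
    [0,0,0.025],
    [0,0,0.04],
    [0,0,0.06],
    [0,0,0.08],
    [0,0,0.1],
    [0,0,0.115],
    [0,0,0.125],
    [0,0,0.128],
    [0,0,0.128],
  ],
  hand=[0,0,0,0,0,0,0,0,0,0],
)

```text
time_s: 4.72
ee_pos: [448.0, -332.1, 17.7]
ee_rot: [-179.9, 0.0, 86.5]
force: [-2.4, 0.3, 5.8]
gripper_width: 8.1
gripper_force: 35.0
```

```bash
cat >> h.py <<'E'
def tray(t):
    p=t["pixels"];hsv=cv2.cvtColor(p,cv2.COLOR_RGB2HSV)
    m=np.zeros(p.shape[:2],np.uint8);a=(slice(178,325),slice(300,430));m[a]=(hsv[a][:,:,1]>70)&(hsv[a][:,:,0]<30)
    n,l,st,ce=cv2.connectedComponentsWithStats(m);k=1+np.argmax(st[1:,4]);ct=cv2.findContours((l==k).astype(np.uint8),0,2)[0][0][:,0,:]
    return cv2.minAreaRect(np.array([onz(x,t,42)[:2] for x in ct],np.float32))
E
python3 - <<'E'
from h import *
t=viewer.grab_frame("top");save(t,"t2");print(tray(t),env.state()["ee_pos"],env.state()["force"])
E
```

```text
((562.9212036132812, -268.156494140625), (50.75943374633789, 98.55591583251953), 45.650516510009766) [ 447.94191401 -332.08647656   17.71242188] [-1.67976941  0.01417883  5.09385007]
```

apply_moves(
  delta_pos=[
    [0,0,0],
    [0,0,0],
    [0,0,0],
    [0,0,0.2],
    [0,0,0.5],
    [0,0,0.8],
    [0,0,1],
    [0,0,1],
  ],
  rot=[
    [0,0,0],
    [0,0,0],
    [0,0,0],
    [0,0,0],
    [0,0,0],
    [0,0,0],
    [0,0,0],
    [0,0,0],
  ],
  hand=[0.4,0.4,0.4,0.4,0.4,0.4,0.4,0.4],
)

```text
time_s: 5.43
ee_pos: [450.8, -334.1, 142.7]
ee_rot: [179.5, 0.4, 86.4]
force: [1.0, 0.0, -0.2]
gripper_width: 36.5
gripper_force: 0.0
```

apply_moves(
  delta_pos=[
    [-0.2,0,0.3],
    [-0.4,0,0.6],
    [-0.5,0,1],
    [-0.5,0.2,1],
    [-0.5,0.4,1],
    [-0.5,0.6,1],
    [-0.5,0.8,1],
    [-0.5,1,1],
    [-0.5,1,1],
    [-0.5,1,1],
  ],
  rot=[
    [0,0,0.1],
    [0,0,0.2],
    [0,0,0.3],
    [0,0,0.38],
    [0,0,0.46],
    [0,0,0.54],
    [0,0,0.62],
    [0,0,0.7],
    [0,0,0.78],
    [0,0,0.8],
  ],
  hand=[0.4,0.4,0.4,0.4,0.4,0.4,0.4,0.4,0.4,0.4],
)

```text
time_s: 6.27
ee_pos: [387.5, -210.6, 256.3]
ee_rot: [180.0, -0.1, 155.6]
force: [-0.3, 0.1, -0.0]
gripper_width: 36.5
gripper_force: 0.0
```

apply_moves(
  delta_pos=[
    [0,0.3,0],
    [0,0.6,0],
    [0,0.9,0],
    [0,1,0],
    [0,1,0],
    [0,1,0],
  ],
  rot=[
    [0,0,0.08],
    [0,0,0.16],
    [0,0,0.22],
    [0,0,0.247],
    [0,0,0.247],
    [0,0,0.247],
  ],
  hand=[0.4,0.4,0.4,0.4,0.4,0.4],
)

```text
time_s: 6.77
ee_pos: [387.8, -91.8, 256.6]
ee_rot: [-180.0, -0.1, 176.5]
force: [-0.2, -0.7, -0.3]
gripper_width: 36.3
gripper_force: 0.0
```

Run:
```python
from h import *
t=viewer.grab_frame("top");s=viewer.grab_frame("side");save(t,"t3");save(s,"s3");print(tray(t))
for n in ("tub_handle","tub_lip","tub"):
    for f in (s,t): print(n,[(np.round(x["position"],1),round(x["score"],2)) for x in spotter.landmark_of(f,n)[:2]])
st=env.state();print(st["ee_pos"],st["ee_rot"],st["force"],st["qpos"])
```

```text
((511.0543518066406, -334.988037109375), (171.93011474609375, 144.36961364746094), 86.49842834472656)
tub_handle [(array([304.2, 270.8]), 0.58)]
tub_handle [(array([194.6, 201.4]), 0.58)]
tub_lip [(array([309.6, 244.8]), 0.91)]
tub_lip [(array([294.9, 211.9]), 0.59)]
tub [(array([311.7, 320.6]), 0.83)]
tub [(array([256.1, 221.9]), 0.77)]
[388.05784738 -92.60719896 257.07854843] [ 1.79995659e+02 -9.99904024e-03  1.76350398e+02] [-0.39679222 -0.09545868 -0.42832266] [-1.50758943e+01  4.85295541e-01  1.05539966e+02  2.36611692e-03
  7.39853991e+01 -1.01426945e+02]
```

View pics/t3.png

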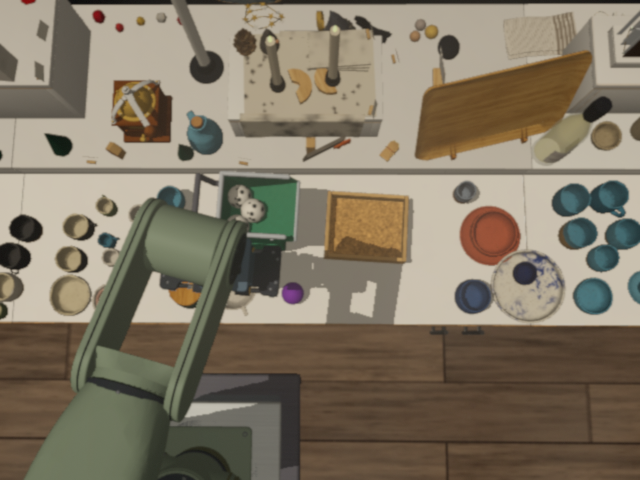

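Top view: the tray now sits in line with the tub at (367,227) px, about (511,-335) mm at 86.5°. The tub hasn't moved. Next I go to the handle.

apply_moves(
  delta_pos=[
    [0.2,0.2,0],
    [0.45,0.45,0],
    [0.7,0.7,0],
    [0.7,0.7,0],
    [0.7,0.7,0],
  ],
  rot=[
    [0,0,0],
    [0,0,0],
    [0,0,0],
    [0,0,0],
    [0,0,0],
  ],
  hand=[0.4,0.4,0.4,0.4,0.4],
)

```text
time_s: 7.58
ee_pos: [473.0, -7.1, 256.6]
ee_rot: [-180.0, -0.1, 176.6]
force: [0.3, 0.3, -0.5]
gripper_width: 36.4
gripper_force: 0.0
```

apply_moves(
  delta_pos=[
    [0.2,0,0],
    [0.4,0,0],
    [0.52,0,0],
    [0.52,0,0],
    [0.52,0,0],
    [0.52,0,0],
  ],
  rot=[
    [0,0,0],
    [0,0,0],
    [0,0,0],
    [0,0,0],
    [0,0,0],
    [0,0,0],
  ],
  hand=[0.4,0.4,0.4,0.4,0.4,0.4],
)

```text
time_s: 8.08
ee_pos: [533.0, -8.9, 257.1]
ee_rot: [-180.0, -0.1, 176.4]
force: [1.1, 0.7, -0.3]
gripper_width: 36.6
gripper_force: 0.0
```

Run:
```python
from h import *
from scipy.spatial.transform import Rotation as Ro
st=env.state();w=viewer.grab_frame("wrist");save(w,"w4")
print(st["ee_pos"],st["ee_rot"],st["force"]); M=np.array(w["mount"])
T=np.eye(4);T[:3,:3]=Ro.from_euler("xyz",st["ee_rot"],degrees=True).as_matrix();T[:3,3]=st["ee_pos"]
C=np.linalg.inv(T@M);f=dict(R=C[:3,:3],t=C[:3,3],camera_matrix=w["camera_matrix"])
print("expected handle px",pix([534,-8,185],f))
for n in ("tub_handle",):
    for x in spotter.landmark_of(w,n)[:2]: print(x["position"],x["score"],onz(x["position"],f,185))
for y in(-45,0,45):
  print(pix([534+y,-8-y*.06,185],f))
```

```text
[533.02767262  -8.85598855 257.12874737] [-1.79988231e+02 -7.73905591e-02  1.76366659e+02] [ 1.0711895   0.68675834 -0.34240485]
expected handle px [319.44746782 248.59358582]
[315.5, 249.6] 0.94 [534.54537403 -10.7409493  185.        ]
[37.4, 205.9] 0.73 [ 492.72546836 -192.85197506  185.        ]
[319.26289809 182.34999253]
[319.44746782 248.59358582]
[319.61617499 309.14397773]
```

View pics/w4.png

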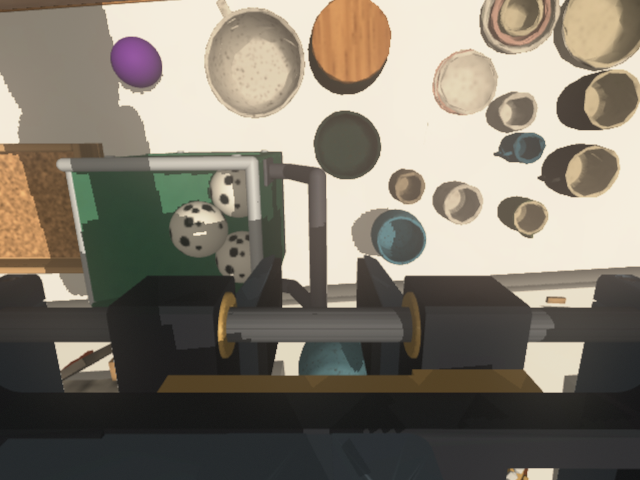

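The wrist view shows the handle bar upright at column 318 (rows 170–300), centred between the fingers and clear of the back wall at column 265. The three spotted balls are at (230,190), (198,228) and (238,258). I descend and close.

apply_moves(
  delta_pos=[
    [0,0,-0.15],
    [0,0,-0.35],
    [0,0,-0.55],
    [0,0,-0.7],
    [0,0,-0.76],
    [0,0,-0.76],
    [0,0,-0.76],
    [0,0,-0.76],
    [0,0,-0.76],
    [0,0,-0.76],
  ],
  rot=[
    [0,0,0],
    [0,0,0],
    [0,0,0],
    [0,0,0],
    [0,0,0],
    [0,0,0],
    [0,0,0],
    [0,0,0],
    [0,0,0],
    [0,0,0],
  ],
  hand=[0.4,0.4,0.4,0.4,0.4,0.4,0.4,0,0,0],
  newtons=40,
)

```text
time_s: 9.02
ee_pos: [535.0, -8.1, 167.1]
ee_rot: [180.0, 0.1, 176.4]
force: [-0.5, 0.4, 0.2]
gripper_width: 19.4
gripper_force: 0.0
```

apply_moves(
  delta_pos=[
    [0,0,0],
    [0,0,0],
    [0,0,0],
    [0,0,0],
  ],
  rot=[
    [0,0,0],
    [0,0,0],
    [0,0,0],
    [0,0,0],
  ],
  hand=[0,0,0,0],
)

```text
time_s: 9.35
ee_pos: [534.8, -9.6, 166.8]
ee_rot: [-179.8, 0.1, 176.5]
force: [-1.1, -5.7, 3.1]
gripper_width: 10.9
gripper_force: 40.0
```

Run:
```python
import numpy as np
d=np.array([-.060,-.998]) # pouring direction
for th in range(0,66,5):
    a=np.arctan2(185,160)+np.radians(th);r=np.hypot(160,185)
    f=160-r*np.cos(a); z=r*np.sin(a)-185
    print(th,np.round(np.r_[d*f,z],1),np.round(np.r_[d*f,z]/120,3))
```

```text
0 [-0. -0.  0.] [-0. -0.  0.]
5 [ -1.  -16.7  13.2] [-0.008 -0.139  0.11 ]
10 [ -2.1 -34.5  25. ] [-0.017 -0.287  0.208]
15 [ -3.2 -53.2  35.1] [-0.027 -0.444  0.293]
20 [ -4.4 -72.8  43.6] [-0.036 -0.606  0.363]
25 [ -5.6 -93.   50.3] [-0.047 -0.775  0.419]
30 [  -6.8 -113.7   55.2] [-0.057 -0.948  0.46 ]
35 [  -8.1 -134.8   58.3] [-0.068 -1.123  0.486]
40 [  -9.4 -156.    59.6] [-0.078 -1.3    0.496]
45 [ -10.7 -177.3   59. ] [-0.089 -1.478  0.491]
50 [ -11.9 -198.5   56.5] [-0.099 -1.654  0.471]
55 [ -13.2 -219.3   52.2] [-0.11  -1.828  0.435]
60 [ -14.4 -239.7   46.1] [-0.12  -1.998  0.384]
65 [ -15.6 -259.5   38.2] [-0.13  -2.163  0.318]
```

apply_moves(
  delta_pos=[
    [0,-0.027,0.022],
    [-0.004,-0.07,0.055],
    [-0.008,-0.139,0.11],
    [-0.012,-0.21,0.16],
    [-0.017,-0.287,0.208],
    [-0.022,-0.365,0.25],
    [-0.026,-0.42,0.28],
    [-0.027,-0.444,0.293],
    [-0.027,-0.444,0.293],
  ],
  rot=[
    [0,0,0],
    [0,0,0],
    [0,0,0],
    [0,0,0],
    [0,0,0],
    [0,0,0],
    [0,0,0],
    [0,0,0],
    [0,0,0],
  ],
  hand=[0,0,0,0,0,0,0,0,0],
)

```text
time_s: 10.1
ee_pos: [531.6, -61.6, 202.4]
ee_rot: [179.9, 0.1, 176.4]
force: [2.5, 5.7, -1.1]
gripper_width: 10.8
gripper_force: 40.0
```

Run:
```python
from h import *
s=viewer.grab_frame("side");t=viewer.grab_frame("top")
a=np.hstack([s["pixels"][200:350,230:430],t["pixels"][150:300,150:430]])
cv2.imwrite("pics/c5.png",cv2.resize(a,None,fx=1.65,fy=1.65,interpolation=cv2.INTER_CUBIC)[:,:,::-1])
print(tray(t));st=env.state();print(st["ee_pos"],st["force"],st["torque"],st["gripper_width"])
for n in("tub_lip","tub_handle"):
    for f in (s,t): print(n,[(np.round(x["position"],1),round(x["score"],2)) for x in spotter.landmark_of(f,n)[:2]])
```

```text
((511.3619384765625, -335.45538330078125), (170.36959838867188, 144.67604064941406), 86.65482330322266)
[531.57919867 -60.90109313 201.9799263 ] [ 1.86081764  5.4938146  -0.50532032] [ 1.30800138 -0.59868239  0.20968031] 11.221848278343549
tub_lip []
tub_lip [(array([313.6, 213.4]), 0.74)]
tub_handle [(array([307.6, 240.1]), 0.9)]
tub_handle [(array([220.1, 200.4]), 0.89), (array([174.5, 203.4]), 0.47)]
```

View pics/c5.png

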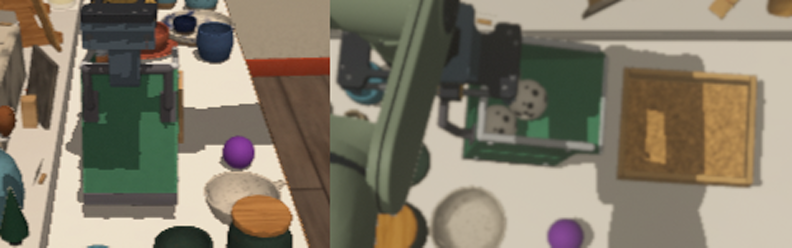

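The crops show the tub tilted about 15°, with its back edge raised and the balls still in at (528,98) and (500,122). The tray is unmoved. I continue to 30°.

apply_moves(
  delta_pos=[
    [-0.002,-0.03,0.014],
    [-0.005,-0.08,0.036],
    [-0.009,-0.162,0.07],
    [-0.012,-0.22,0.092],
    [-0.016,-0.275,0.11],
    [-0.02,-0.331,0.126],
    [-0.024,-0.39,0.142],
    [-0.027,-0.45,0.156],
    [-0.03,-0.504,0.167],
    [-0.03,-0.504,0.167],
  ],
  rot=[
    [0,0,0],
    [0,0,0],
    [0,0,0],
    [0,0,0],
    [0,0,0],
    [0,0,0],
    [0,0,0],
    [0,0,0],
    [0,0,0],
    [0,0,0],
  ],
  hand=[0,0,0,0,0,0,0,0,0,0],
)

```text
time_s: 11.23
ee_pos: [528.4, -122.1, 223.7]
ee_rot: [180.0, 0.2, 176.4]
force: [1.1, 5.6, 5.8]
gripper_width: 11.4
gripper_force: 40.0
```

```bash
cat > chk.py <<'E'
from h import *
import sys
s=viewer.grab_frame("side");t=viewer.grab_frame("top")
save(s,"s"+sys.argv[1]);save(t,"t"+sys.argv[1])
th=np.radians(float(sys.argv[2]));d=np.array([-.060,-.998]);c,si=np.cos(th),np.sin(th)
for n,(x,z) in dict(tub_lip=(25,150),tub_handle=(-160,185)).items():
    P=np.r_[np.array([524,-168.9])+d*(x*c+z*si),z*c-x*si]
    for f in (s,t): print(n,"exp",pix(P,f).round(1),[(np.round(x["position"],1),round(x["score"],2)) for x in spotter.landmark_of(f,n)[:2]])
print(tray(t)[:2])
for f in (s,t): print([(np.round(x["position"],1),round(x["score"],2)) for x in spotter.landmark_of(f,"ball_a_center")[:5]])
st=env.state();print(st["ee_pos"],st["force"],st["gripper_width"])
E
python3 chk.py 6 30
```

```text
tub_lip exp [312.2 242.2] [(array([358.1, 237.6]), 0.64)]
tub_lip exp [333.2 216. ] [(array([259.2, 218.4]), 0.69), (array([333. , 217.9]), 0.63)]
tub_handle exp [307.5 218.8] [(array([306.3, 220.6]), 0.78)]
tub_handle exp [253.6 197.1] [(array([249.1, 196.2]), 0.86)]
((511.34320068359375, -335.5877990722656), (169.9908447265625, 144.4810791015625))
[(array([375.4, 289.3]), 0.72)]
[(array([292.3, 294.3]), 0.62), (array([271.3, 227.1]), 0.51)]
[ 528.42569526 -121.17645598  223.50679803] [1.58821989 5.04374076 5.59142281] 10.826233702343174
```

apply_moves(
  delta_pos=[
    [-0.002,-0.03,0.006],
    [-0.004,-0.07,0.012],
    [-0.007,-0.12,0.02],
    [-0.011,-0.175,0.026],
    [-0.014,-0.22,0.03],
    [-0.017,-0.27,0.033],
    [-0.019,-0.315,0.035],
    [-0.021,-0.352,0.036],
    [-0.021,-0.352,0.036],
    [-0.021,-0.352,0.036],
  ],
  rot=[
    [0,0,0],
    [0,0,0],
    [0,0,0],
    [0,0,0],
    [0,0,0],
    [0,0,0],
    [0,0,0],
    [0,0,0],
    [0,0,0],
    [0,0,0],
  ],
  hand=[0,0,0,0,0,0,0,0,0,0],
)

```text
time_s: 12.47
ee_pos: [525.8, -164.7, 227.4]
ee_rot: [-179.9, 0.2, 176.4]
force: [1.3, 2.5, 6.3]
gripper_width: 11.3
gripper_force: 40.0
```

```bash
python3 chk.py 7 40
```

```text
tub_lip exp [312.8 245.5] []
tub_lip exp [342.6 218.4] [(array([342.9, 218.3]), 0.58)]
tub_handle exp [308.6 209. ] [(array([304.6, 208.4]), 0.91)]
tub_handle exp [277.4 198. ] []
((511.316650390625, -335.15667724609375), (168.9787139892578, 144.63218688964844))
[(array([376.8, 288.3]), 0.62)]
[(array([295.1, 292.5]), 0.64)]
[ 525.79145404 -164.35792939  227.37174651] [1.9374189  2.16370826 6.39752534] 10.94202623104146
```

apply_moves(
  delta_pos=[
    [-0.001,-0.018,0],
    [-0.002,-0.036,0],
    [-0.003,-0.054,0],
    [-0.004,-0.072,-0.001],
    [-0.006,-0.09,-0.001],
    [-0.007,-0.11,-0.002],
    [-0.008,-0.13,-0.003],
    [-0.009,-0.15,-0.004],
    [-0.01,-0.165,-0.004],
    [-0.011,-0.178,-0.005],
  ],
  rot=[
    [0,0,0],
    [0,0,0],
    [0,0,0],
    [0,0,0],
    [0,0,0],
    [0,0,0],
    [0,0,0],
    [0,0,0],
    [0,0,0],
    [0,0,0],
  ],
  hand=[0,0,0,0,0,0,0,0,0,0],
)

```text
time_s: 13.7
ee_pos: [524.4, -186.0, 226.4]
ee_rot: [-179.9, 0.2, 176.4]
force: [2.1, 2.7, 6.2]
gripper_width: 11.3
gripper_force: 40.0
```

```bash
python3 chk.py 8 45
python3 - <<'E'
import cv2,numpy as np
o=[cv2.imread(f"pics/t{i}.png")[150:300,250:450] for i in(7,8)]
cv2.imwrite("pics/c8.png",cv2.resize(np.hstack(o),None,fx=2,fy=2,interpolation=cv2.INTER_CUBIC))
E
```

```text
tub_lip exp [313.  247.8] []
tub_lip exp [346.5 219.7] [(array([347.9, 220.1]), 0.7), (array([469.5, 293.6]), 0.21)]
tub_handle exp [309.2 205.6] [(array([304.6, 207.5]), 0.61)]
tub_handle exp [289.6 198.9] []
((511.44036865234375, -335.61700439453125), (169.01785278320312, 144.88027954101562))
[(array([374.8, 291.9]), 0.54)]
[(array([295.9, 289.6]), 0.97)]
[ 524.42110676 -185.96477141  226.41724912] [2.06903653 1.64137872 5.80242971] 10.98577213020142
```

View pics/c8.png

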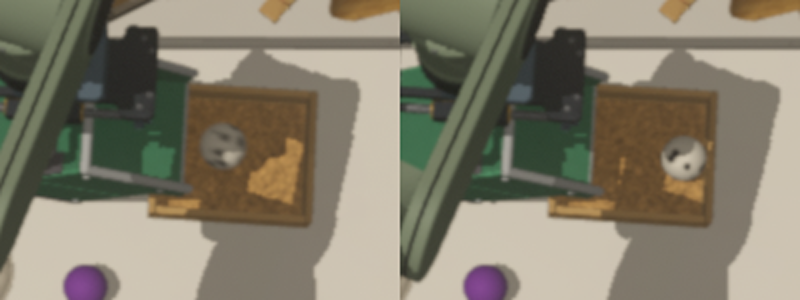

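The 40° and 45° crops show one spotted ball in the tray, now at its far wall at (685,158). The other two are still in the tub, so I continue to 50°.

apply_moves(
  delta_pos=[
    [-0.001,-0.018,-0.001],
    [-0.002,-0.036,-0.002],
    [-0.003,-0.054,-0.004],
    [-0.004,-0.072,-0.006],
    [-0.005,-0.09,-0.008],
    [-0.006,-0.11,-0.011],
    [-0.007,-0.13,-0.013],
    [-0.008,-0.15,-0.016],
    [-0.009,-0.165,-0.018],
    [-0.01,-0.176,-0.02],
  ],
  rot=[
    [0,0,0],
    [0,0,0],
    [0,0,0],
    [0,0,0],
    [0,0,0],
    [0,0,0],
    [0,0,0],
    [0,0,0],
    [0,0,0],
    [0,0,0],
  ],
  hand=[0,0,0,0,0,0,0,0,0,0],
)

```text
time_s: 14.93
ee_pos: [523.0, -207.4, 223.5]
ee_rot: [-179.9, 0.1, 176.4]
force: [2.8, 1.1, 5.6]
gripper_width: 11.1
gripper_force: 40.0
```

apply_moves(
  delta_pos=[
    [0,0,0],
    [0,0,0],
    [0,0,0],
    [0,0,0],
    [0,0,0],
    [0,0,0],
  ],
  rot=[
    [0,0,0],
    [0,0,0],
    [0,0,0],
    [0,0,0],
    [0,0,0],
    [0,0,0],
  ],
  hand=[0,0,0,0,0,0],
)

```text
time_s: 15.43
ee_pos: [523.1, -207.3, 223.5]
ee_rot: [-179.9, 0.1, 176.4]
force: [2.6, 1.9, 5.1]
gripper_width: 11.0
gripper_force: 40.0
```

```bash
python3 chk.py 9 50
python3 - <<'E'
import cv2,numpy as np
# count light (ball) pixels over the tray
im=cv2.cvtColor(cv2.imread("pics/t9.png"),cv2.COLOR_BGR2HSV)[195:262,345:408]
m=((im[:,:,1]<60)).astype(np.uint8);n,l,s,c=cv2.connectedComponentsWithStats(m)
print([(s[i].tolist(),c[i].round()) for i in range(1,n) if s[i,4]>15])
E
```

```text
tub_lip exp [313.2 250.4] []
tub_lip exp [349.8 220.9] [(array([348.5, 221.2]), 0.6)]
tub_handle exp [309.7 203.1] [(array([309.2, 204.4]), 0.7)]
tub_handle exp [301.7 199.9] [(array([465.8, 297.8]), 0.52), (array([365.7, 230.7]), 0.15)]
((511.44952392578125, -336.0177917480469), (170.00845336914062, 144.6531982421875))
[(array([375., 292.]), 0.68)]
[(array([293.8, 292.3]), 0.89)]
[ 523.06750744 -207.30794873  223.45397309] [2.09095669 1.00539523 5.91361456] 11.297421297998042
[([0, 0, 11, 54, 287], array([ 4., 22.])), ([37, 24, 21, 21, 349], array([47., 34.])), ([0, 65, 19, 2, 27], array([ 7., 66.]))]
```

apply_moves(
  delta_pos=[
    [-0.001,-0.018,-0.003],
    [-0.002,-0.036,-0.006],
    [-0.003,-0.054,-0.009],
    [-0.004,-0.072,-0.013],
    [-0.005,-0.09,-0.017],
    [-0.006,-0.11,-0.021],
    [-0.008,-0.13,-0.026],
    [-0.009,-0.15,-0.03],
    [-0.01,-0.165,-0.034],
    [-0.011,-0.174,-0.036],
  ],
  rot=[
    [0,0,0],
    [0,0,0],
    [0,0,0],
    [0,0,0],
    [0,0,0],
    [0,0,0],
    [0,0,0],
    [0,0,0],
    [0,0,0],
    [0,0,0],
  ],
  hand=[0,0,0,0,0,0,0,0,0,0],
)

```text
time_s: 16.67
ee_pos: [521.6, -228.4, 218.7]
ee_rot: [-179.9, 0.1, 176.4]
force: [2.8, 0.4, 5.0]
gripper_width: 11.3
gripper_force: 40.0
```

apply_moves(
  delta_pos=[
    [0,0,0],
    [0,0,0],
    [0,0,0],
    [0,0,0],
    [0,0,0],
    [0,0,0],
  ],
  rot=[
    [0,0,0],
    [0,0,0],
    [0,0,0],
    [0,0,0],
    [0,0,0],
    [0,0,0],
  ],
  hand=[0,0,0,0,0,0],
)

```text
time_s: 17.17
ee_pos: [521.6, -228.3, 218.8]
ee_rot: [-179.9, 0.1, 176.4]
force: [2.6, -0.2, 4.8]
gripper_width: 11.1
gripper_force: 40.0
```

```bash
python3 chk.py 10 55
python3 - <<'E'
from h import *
w=viewer.grab_frame("wrist")["pixels"][:,:,::-1]
t=cv2.imread("pics/t10.png")[150:300,250:450];s=cv2.imread("pics/s10.png")[180:300,240:400]
a=cv2.resize(t,(400,300));b=cv2.resize(s,(400,300));c=cv2.resize(w,(400,300))
cv2.imwrite("pics/c10.png",np.vstack([np.hstack([a,b]),np.hstack([c,c*0])]))
E
```

```text
tub_lip exp [313.5 253.3] []
tub_lip exp [352.6 222.2] [(array([353.4, 222.2]), 0.82)]
tub_handle exp [310.2 201.5] [(array([307.1, 203.3]), 0.84)]
tub_handle exp [313.7 201.2] []
((511.19384765625, -336.0626220703125), (169.994140625, 144.4983367919922))
[(array([374.5, 290.8]), 0.66)]
[(array([382.4, 245.8]), 0.95), (array([291.2, 292.5]), 0.85)]
[ 521.60464896 -228.26371885  218.75464758] [2.64487802 1.23971236 5.41993173] 11.129794547840277
```

View pics/c10.png

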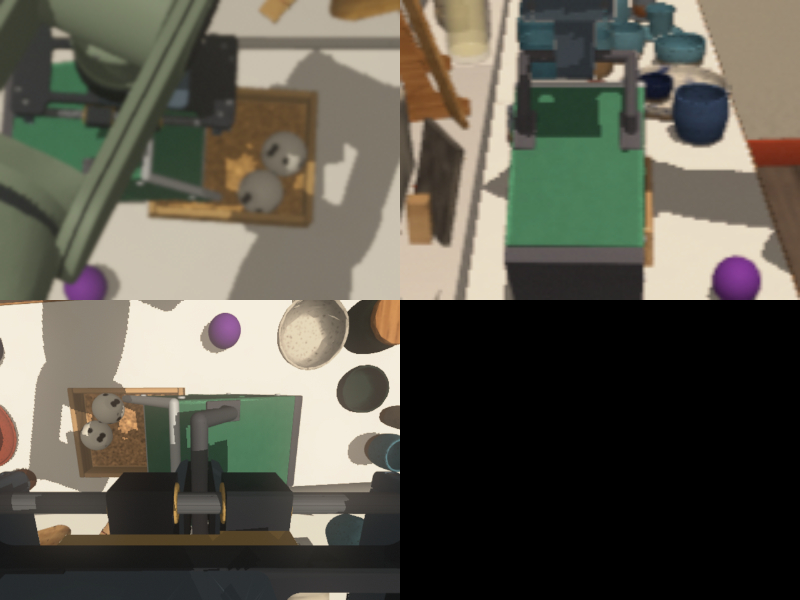

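Two spotted balls are in the tray at (285,152) and (262,190), and the third isn't visible. I go to 60°, with the tub held.

apply_moves(
  delta_pos=[
    [-0.001,-0.018,-0.005],
    [-0.002,-0.036,-0.01],
    [-0.003,-0.054,-0.015],
    [-0.004,-0.072,-0.02],
    [-0.005,-0.09,-0.026],
    [-0.006,-0.11,-0.032],
    [-0.008,-0.13,-0.038],
    [-0.009,-0.15,-0.044],
    [-0.01,-0.165,-0.049],
    [-0.01,-0.17,-0.051],
  ],
  rot=[
    [0,0,0],
    [0,0,0],
    [0,0,0],
    [0,0,0],
    [0,0,0],
    [0,0,0],
    [0,0,0],
    [0,0,0],
    [0,0,0],
    [0,0,0],
  ],
  hand=[0,0,0,0,0,0,0,0,0,0],
)

```text
time_s: 18.45
ee_pos: [520.1, -248.6, 212.3]
ee_rot: [-179.9, 0.0, 176.4]
force: [3.4, -0.3, 5.8]
gripper_width: 11.1
gripper_force: 40.0
```

apply_moves(
  delta_pos=[
    [0,0,0],
    [0,0,0],
    [0,0,0],
    [0,0,0],
    [0,0,0],
    [0,0,0],
    [0,0,0],
    [0,0,0],
  ],
  rot=[
    [0,0,0],
    [0,0,0],
    [0,0,0],
    [0,0,0],
    [0,0,0],
    [0,0,0],
    [0,0,0],
    [0,0,0],
  ],
  hand=[0,0,0,0,0,0,0,0],
)

```text
time_s: 19.12
ee_pos: [520.2, -248.4, 212.4]
ee_rot: [-179.9, 0.0, 176.4]
force: [1.8, -0.3, 5.8]
gripper_width: 11.1
gripper_force: 40.0
```

```bash
python3 chk.py 11 60
python3 - <<'E'
from h import *
def blobs(im,lo=40):
    h=cv2.cvtColor(im,cv2.COLOR_BGR2HSV);n,l,s,c=cv2.connectedComponentsWithStats((h[:,:,1]<60).astype(np.uint8))
    return [(s[i].tolist()) for i in range(1,n) if s[i,4]>lo]
for k in (10,11): print(blobs(cv2.imread(f"pics/t{k}.png")[198:260,352:404]))
wf=viewer.grab_frame("wrist");w=wf["pixels"][:,:,::-1];cv2.imwrite("pics/w11.png",w)
print([(np.round(x["box"]),round(x["score"],2)) for x in spotter.trace(wf,"ball_a")])
t=viewer.grab_frame("top");print([(np.round(x["box"]),round(x["score"],2)) for x in spotter.trace(t,"ball_a")])
E
```

```text
tub_lip exp [313.6 256.5] []
tub_lip exp [354.8 223.5] [(array([358.7, 224.4]), 0.79)]
tub_handle exp [310.8 200.9] [(array([311. , 201.6]), 0.61)]
tub_handle exp [325.3 202.7] [(array([324.4, 205.1]), 0.72)]
((511.26220703125, -336.0748596191406), (169.8711395263672, 144.28627014160156))
[(array([375.1, 290.9]), 0.63)]
[(array([379.8, 245.5]), 0.8), (array([293.8, 292.7]), 0.43)]
[ 520.16343818 -248.40725619  212.34787778] [1.74111496 0.02572717 5.29401433] 10.97384636522072
[[0, 0, 15, 20, 254], [18, 18, 33, 40, 681]]
[[0, 0, 51, 58, 1372], [0, 44, 12, 10, 63]]
[(array([203., 253.,  51.,  47.]), 0.82), (array([172., 218.,  51.,  48.]), 0.67), (array([383.,  48.,  51.,  58.]), 0.67), (array([192., 178.,  52.,  52.]), 0.55)]
[(array([385., 212.,  15.,  19.]), 0.76), (array([392., 228.,  18.,  17.]), 0.74), (array([295., 299.,  17.,  10.]), 0.64), (array([380., 246.,  29.,  24.]), 0.6)]
```

All three balls show in the tray: top view (385,212), (392,228) and (380,246). Now I ease the tub back down along the same arc.

apply_moves(
  delta_pos=[
    [0.002,0.03,0.01],
    [0.006,0.1,0.032],
    [0.01,0.17,0.051],
    [0.016,0.26,0.071],
    [0.021,0.344,0.087],
    [0.026,0.43,0.099],
    [0.031,0.52,0.107],
    [0.036,0.61,0.111],
    [0.04,0.67,0.112],
    [0.042,0.698,0.112],
  ],
  rot=[
    [0,0,0],
    [0,0,0],
    [0,0,0],
    [0,0,0],
    [0,0,0],
    [0,0,0],
    [0,0,0],
    [0,0,0],
    [0,0,0],
    [0,0,0],
  ],
  hand=[0,0,0,0,0,0,0,0,0,0],
)

```text
time_s: 20.55
ee_pos: [524.9, -162.4, 225.2]
ee_rot: [180.0, -0.1, 176.5]
force: [2.6, 0.4, -1.2]
gripper_width: 10.9
gripper_force: 40.0
```

apply_moves(
  delta_pos=[
    [0.003,0.05,-0.001],
    [0.006,0.11,-0.005],
    [0.01,0.177,-0.01],
    [0.016,0.265,-0.021],
    [0.021,0.352,-0.036],
    [0.026,0.44,-0.055],
    [0.031,0.525,-0.077],
    [0.036,0.61,-0.104],
    [0.04,0.665,-0.123],
    [0.042,0.694,-0.133],
  ],
  rot=[
    [0,0,0],
    [0,0,0],
    [0,0,0],
    [0,0,0],
    [0,0,0],
    [0,0,0],
    [0,0,0],
    [0,0,0],
    [0,0,0],
    [0,0,0],
  ],
  hand=[0,0,0,0,0,0,0,0,0,0],
)

```text
time_s: 21.38
ee_pos: [530.0, -79.4, 209.0]
ee_rot: [180.0, -0.0, 176.5]
force: [1.7, 1.8, -2.7]
gripper_width: 11.1
gripper_force: 40.0
```

apply_moves(
  delta_pos=[
    [0.003,0.05,-0.019],
    [0.006,0.106,-0.044],
    [0.009,0.162,-0.07],
    [0.013,0.215,-0.097],
    [0.016,0.268,-0.126],
    [0.019,0.319,-0.155],
    [0.022,0.37,-0.187],
    [0.025,0.42,-0.22],
    [0.027,0.45,-0.241],
    [0.028,0.467,-0.253],
  ],
  rot=[
    [0,0,0],
    [0,0,0],
    [0,0,0],
    [0,0,0],
    [0,0,0],
    [0,0,0],
    [0,0,0],
    [0,0,0],
    [0,0,0],
    [0,0,0],
  ],
  hand=[0,0,0,0,0,0,0,0,0,0],
)

```text
time_s: 22.22
ee_pos: [533.4, -24.1, 178.6]
ee_rot: [180.0, -0.0, 176.5]
force: [3.2, 2.1, -2.3]
gripper_width: 11.1
gripper_force: 40.0
```

apply_moves(
  delta_pos=[
    [0.001,0.018,-0.014],
    [0.002,0.037,-0.028],
    [0.003,0.055,-0.042],
    [0.004,0.073,-0.056],
    [0.005,0.09,-0.07],
    [0.006,0.107,-0.084],
    [0.007,0.123,-0.097],
    [0.008,0.139,-0.11],
    [0.008,0.142,-0.113],
    [0.008,0.142,-0.114],
  ],
  rot=[
    [0,0,0],
    [0,0,0],
    [0,0,0],
    [0,0,0],
    [0,0,0],
    [0,0,0],
    [0,0,0],
    [0,0,0],
    [0,0,0],
    [0,0,0],
  ],
  hand=[0,0,0,0,0,0,0,0,0,0],
)

```text
time_s: 23.05
ee_pos: [534.5, -9.7, 167.3]
ee_rot: [-179.7, 0.1, 176.5]
force: [-0.9, -4.5, 8.2]
gripper_width: 10.9
gripper_force: 40.0
```

```bash
python3 chk.py 12 0
```

```text
tub_lip exp [310.4 243.2] []
tub_lip exp [296.  210.2] [(array([293.5, 209.2]), 0.76)]
tub_handle exp [304.8 270.5] []
tub_handle exp [195.7 200.1] []
((511.10687255859375, -336.08856201171875), (170.1944580078125, 144.80372619628906))
[(array([372.7, 289.8]), 0.73)]
[(array([293.4, 293.3]), 0.67), (array([379.6, 247. ]), 0.57)]
[534.5269339   -9.79091822 167.33027151] [-0.07956009 -3.63826292  7.61634645] 10.894471042978996
```

The tub is back at its starting pose and pushing up slightly, so it's standing on the worktop. I release and retreat upward.

apply_moves(
  delta_pos=[
    [0,0,0],
    [0,0,0],
    [0,0,0],
    [0,0,0],
    [0,0,0],
    [0,0,0.15],
    [0,0,0.4],
    [0,0,0.7],
    [0,0,1],
    [0,0,1],
  ],
  rot=[
    [0,0,0],
    [0,0,0],
    [0,0,0],
    [0,0,0],
    [0,0,0],
    [0,0,0],
    [0,0,0],
    [0,0,0],
    [0,0,0],
    [0,0,0],
  ],
  hand=[0.4,0.4,0.4,0.4,0.4,0.4,0.4,0.4,0.4,0.4],
)

```text
time_s: 24.28
ee_pos: [537.7, -7.7, 292.8]
ee_rot: [180.0, 0.8, 176.4]
force: [1.4, -0.1, 1.8]
gripper_width: 36.5
gripper_force: 0.0
```

apply_moves(
  delta_pos=[
    [-0.3,0,0.1],
    [-0.6,0,0.2],
    [-0.9,0,0.3],
    [-1,0,0.3],
    [-1,0,0.3],
    [-1,0,0.3],
  ],
  rot=[
    [0,0,0],
    [0,0,0],
    [0,0,0],
    [0,0,0],
    [0,0,0],
    [0,0,0],
  ],
  hand=[0.4,0.4,0.4,0.4,0.4,0.4],
)

```text
time_s: 24.78
ee_pos: [414.6, -7.6, 321.5]
ee_rot: [180.0, 0.1, 176.4]
force: [-0.9, -0.4, -0.2]
gripper_width: 36.3
gripper_force: 0.0
```

```bash
python3 chk.py 13 0
python3 - <<'E'
import cv2,numpy as np
t=cv2.imread("pics/t13.png")[150:330,150:500];s=cv2.imread("pics/s13.png")[180:400,220:440]
cv2.imwrite("pics/c13.png",np.hstack([cv2.resize(t,(500,257)),cv2.resize(s,(257,257))]))
E
```

```text
tub_lip exp [310.4 243.2] [(array([308.6, 244.3]), 0.65), (array([289.8, 381. ]), 0.24)]
tub_lip exp [296.  210.2] [(array([295.6, 209.8]), 0.62)]
tub_handle exp [304.8 270.5] [(array([305.5, 272.1]), 0.64), (array([288.7, 236.5]), 0.3)]
tub_handle exp [195.7 200.1] [(array([196.2, 202.7]), 0.66)]
((510.9825744628906, -335.4017333984375), (171.33895874023438, 143.9142608642578))
[(array([372.7, 289.6]), 0.64)]
[(array([293.1, 293. ]), 0.78), (array([377. , 248.7]), 0.69), (array([298.4, 211.6]), 0.68), (array([462.9, 196.8]), 0.55), (array([381.5, 207.9]), 0.46)]
[414.97168432  -7.66448687 320.99228898] [0.19135233 0.72241033 0.28983338] 36.47837878759778
```

View pics/c13.png

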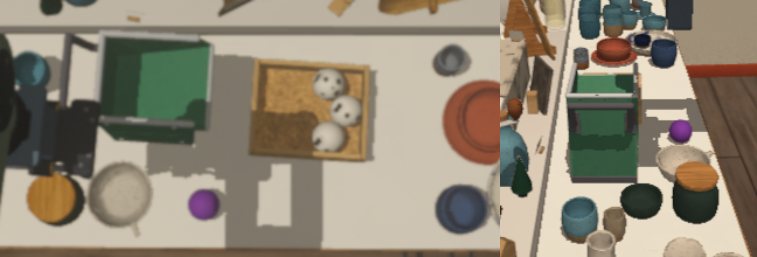

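All three balls lie in the tray at (329,84), (346,110) and (329,137). The tub is empty and standing where it was, and the cups haven't moved.

```bash
python3 -c "
from workcell import env
print(env.job_done())"
```

```text
the job is handed in; nothing more can be done
None
```

The job is handed in: all three spotted balls are in the tray, the tub stands flat within a few mm of where it started and is released, and the cups haven't moved; the hand-in gave no verdict.

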